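# Hook the basket out from under the shelf and empty it into the tilt-out bin

### The job

Use the orange-handled hook to drag the mesh basket by its green loop fully out from under the wire shelf; keep the gripper itself off the basket until it is out. Then pick the basket up by its green carrying bar, tip all three wooden balls through its spout into the half-open tilt-out bin, and set the empty basket upright on the cart deck in front of the shelf. Finish with the hook standing upright on the blue coaster again, and leave the stapler, jar and fan where they are.

Things in the scene. Friction and masses are not known exactly. Their poses are not given: they have to be found in the camera images.
- shelf: fixed wire riser shelf, 160 (x) x 360 (y) mm, underside at 150 mm, top at 158 mm; open below at front and back, with four 8 mm square legs at its corners. Origin on the deck under its centre; its front edge (towards the robot) is at x = -80 mm of its own frame
- basket: loose wire-mesh basket, 0.15 to 0.3 kg, floor 90 (x) x 100 (y) mm and 4 mm thick, walls 50 mm high. Origin at the centre of its underside, z up. At its -x side a green pull loop, at +y the spout, above it a green carrying bar along x. Starts on the deck under the shelf, its loop about under the shelf's front edge (up to 40 mm behind it)
- bar (a point): centre of the basket's green carrying bar, 94 (along the basket's x) x 12 (y) x 18 mm tall, 104 mm above the basket's underside, on thin posts at its two ends. Axes as the basket's
- loop (a point): middle of the outer bar of the basket's pull loop: 6 mm thick round bar along the basket's y, 56 mm long, 28 mm above the deck, 78 mm in front (-x) of the basket's origin; the opening behind it is 50 mm wide and 30 mm deep (to the basket wall, +x). Axes as the basket's
- spout (a point): middle of the free edge of the basket's chute, 75 mm to +y of the basket's origin and 4 mm above its underside. This side has no wall, only a 3 mm high lip at y = 48 mm and outside it the flat chute, 25 mm long, 84 mm wide; the balls roll over the lip once this side is tipped down more than about 35 deg. Axes as the basket's
- hook: loose reach hook, 0.16 kg, standing on the coaster: black foot 64 (x) x 36 (y) x 8 mm, on it an orange upright handle 60 (x) x 20 (y) mm, its top 56 mm above the underside; from it a steel rod 8 mm thick runs to +x, 50 mm above the underside, and bends straight down at x = 120 mm into a prong. Origin at the centre of the foot's underside, z up
- prong (a point): lower end of the hook's prong (8 mm thick, its round end reaches 4 mm lower): x = 120 mm, z = 10 mm in the hook's frame
- coaster: fixed blue round coaster, 104 mm diameter, 5 mm thick; origin at the centre of its underside
- housing: fixed white housing of the tilt-out bin, 100 (x, deep) x 180 (y, wide) x 150 mm high; origin at the centre of its underside; its open front faces its -x, where the bin tilts out
- bin (a joint): tilt of the grey bin out of the housing, rad: 0 closed, 0.65 to 0.85 at the start; stiff hinge along the front lower edge of the housing (x = -50 mm, z = 7 mm in the housing's frame). The mouth lies between the bin's front lip and the housing's front
- bin_lip (a point): middle of the top edge of the bin's front wall (166 mm wide, 4 mm thick, 135 mm tall along the wall). The highest points of the bin's side walls stand up to 35 mm higher than this. Its axes turn with the bin
- bin_floor (a point): centre of the inner floor of the bin (72 x 158 mm inside), x to the back, z along the front wall; turns with the bin
- ball0_center (a point): centre of a loose brown wooden ball, 34 mm diameter, 14 g, starting in the basket
- ball1_center (a point): centre of a loose brown wooden ball, 34 mm diameter, 14 g, starting in the basket
- ball2_center (a point): centre of a loose brown wooden ball, 34 mm diameter, 14 g, starting in the basket
- jar: bystander: frosted jar with cork lid, 80 mm diameter, 112 mm high; origin at the centre of its underside
- fan: bystander: white desk fan, 110 mm foot, 200 mm high; origin at the centre of its underside
- stapler: bystander: silver stapler 140 x 36 x 57 mm; origin at the centre of its underside

How it is judged:
By the outcome, as a careful person would: the job done as asked, in the order asked, and still so for the second after the job is handed in, with the robot touching nothing.
It also fails if it takes over 69 s, if anything falls off the work surface, if the arm or the gripper's body presses on something with over 40 N, if the wrist force passes 120 N, or if a joint passes its speed limit or range.

### The arm

A 6-joint arm with a two-finger parallel gripper is mounted at the origin on the work surface. World frame = base frame: x ahead of the robot, y to its left, z up, the work surface at z = 0. Lengths are in mm, angles in rad, forces in N, time in s.
With the tool pointing down it reaches from about 350 to 975 mm from the base axis. Payload 7.1 kg.
Tool frame: the origin (TCP) lies between the finger pads; the fingertips stand 19 mm ahead of it and the grasp point (between the pads) is the TCP; z points along the fingers, y is the line along which they close (so a half turn about z gives the same grasp; the last joint's range is limited). The gripper opens to 88 mm and grips with 3 to 60 N. Pads are 20 mm wide; open, the fingers measure 115 mm over their backs; the gripper's body (75 mm by 178 mm) begins 61 mm behind the grasp point.
Start: joints at [-1.197, 0.423, 1.63, -0, 1.089, -0.019], TCP at [239.251, -577.377, 241.675] pointing down, gripper open.
Joint ranges: [-3, 3], [-0.9, 2.11], [0.09, 2.58], [-1.31, 4.45], [0.11, 2.69], [-2.54, 2.54]. Speed limits (rad/s): [2.39, 2.39, 3.01, 3.14, 3.14, 3.14].

### API

Orientations are given as a rotation vector (axis times angle).
In Python, from workcell import ctrl gives the robot as it stands.
- The arm moves only by the tool arm_command, never from a script. Its argument "series" is a list of rows, each an object with "linear": the shift along the tool's x, y, z in m, a list of three; "turn": the turn about the tool's z in rad. A call has 1 to 10 rows; each row shifts and turns the commanded pose from where the row before left it, along the tool's axes as they then stand; what a row does not reach is not made up. A row lasts 1/10 s, in which the tool goes at most 50 mm and 8.59 degrees, less where a joint would pass 70% of its speed; a pose out of reach is approached as far as the arm can. A call with a gripper value outside its range is refused whole. "jaw" is the opening, from -1 (shut) to 1 (fully open), set as the call begins (left out, the last holds). The fingers move at their own pace and stop on an object; the grip force is fixed at half the most. Time passes only in rows, so rows that do not move let the fingers close. It gives the time, the measured TCP pose, the force, the opening and the grip force at its end, in the units of the state.
- ctrl.get_obs(): the state, without advancing time (a new reading comes with each control period).
- ctrl.get_image(name): name is "scene" or "side" or "wrist"; returns a dict with "frame" (384x512x3 uint8, blue, green, red), "fx", "fy", "cx", "cy" (pixels), "rvec" (rotation vector, rad) and "tvec" (3), from world to camera coordinates, as OpenCV has them. Camera axes: x right, y down, z forward; pixel columns grow to the right and rows downward; lengths in mm; the calibration is good to about 2 mm. A picture is of the moment at which its call begins. There is no depth.
- ctrl.close_job(): hands the job in; it is judged then, once.
The state is a dict: "t": time; "qpos": joint angles; "qvel": joint speeds; "joint_torque": joint torques, N m; "ee_pos": TCP position; "orientation": TCP orientation; "ft_force": force on the tool from outside, world axes, zero at the start; "moment": the same for the moment, N m; "width": finger opening in mm; "grasp_force": force on a finger pad.
Only numpy, scipy, OpenCV 4.12 (cv2) and the standard library are available. Lean on these libraries where they do the work, as an engineer would, in place of code of your own. Each camera call takes 0.05 s, during which the arm holds its last target. There are 200 camera calls.

## Working session

There is one attempt and no reset: what is moved stays moved. The work goes in short steps, Python scripts to look and compute and a tool call to move; the robot and the scene stay as the last step left them, time stands still between calls to the robot, and variables do not carry over. Pictures are saved under pics/ and viewed, at most 10 in all, crops included, and the job is handed in when it is done.

Besides the shell and the picture viewer there is one more tool, called after ">>>" as name(argument=value, ...), one argument or row to a line, values as JSON. arm_command: Moves the arm, as the interface text tells. Its arguments: {"type":"object","properties":{"series":{"type":"array"},"jaw":{"type":"number"}},"required":["series"]}

```bash
mkdir -p pics; ls; cat > h.py <<'E'
import numpy as np, cv2
from workcell import ctrl
def img(n):
    d=ctrl.get_image(n); d['R']=cv2.Rodrigues(np.array(d['rvec'],float))[0]; d['t']=np.array(d['tvec'],float).ravel(); return d
def ray(d,u,v):
    r=d['R'].T@np.array([(u-d['cx'])/d['fx'],(v-d['cy'])/d['fy'],1]); return -d['R'].T@d['t'], r/np.linalg.norm(r)
def onz(d,u,v,z):
    o,r=ray(d,u,v); return o+r*(z-o[2])/r[2]
def tri(a,pa,b,pb):
    o1,r1=ray(a,*pa);o2,r2=ray(b,*pb); s=np.linalg.lstsq(np.c_[r1,-r2],o2-o1,rcond=None)[0]
    p,q=o1+s[0]*r1,o2+s[1]*r2; return (p+q)/2,np.linalg.norm(p-q)
def proj(d,P):
    c=d['R']@np.array(P,float)+d['t']; return c[0]/c[2]*d['fx']+d['cx'],c[1]/c[2]*d['fy']+d['cy']
E
python3 - <<'E'
from h import *
np.set_printoptions(precision=3,suppress=True)
a=img('scene');b=img('side');w=img('wrist')
for n,d in(('scene',a),('side',b),('wrist',w)):
    print(n,d['fx'],-d['R'].T@d['t'],d['R'][2]); np.save('pics/%s0.npy'%n,d,allow_pickle=True)
for n,d in(('scene',a),('side',b)): cv2.imwrite('pics/%s0.png'%n,cv2.resize(d['frame'],(800,600),interpolation=cv2.INTER_CUBIC))
print(ctrl.get_obs())
E
```

```text
pics
scene 481.14836099965663 [1586.976 -165.875  813.079] [-0.83   0.094 -0.549]
side 419.1469666960985 [-189.113  674.934  753.151] [ 0.597 -0.594 -0.539]
wrist 311.08919107232987 [ 315.761 -544.608  385.4  ] [-0.281 -0.115 -0.953]
{'t': 0.15, 'qpos': array([-1.197,  0.424,  1.63 ,  0.   ,  1.089, -0.019]), 'qvel': array([ 0.002, -0.003, -0.002, -0.   , -0.001, -0.   ]), 'joint_torque': array([  0.001, -54.499, -27.392,   0.064,   0.02 ,  -0.   ]), 'ee_pos': array([ 239.093, -577.024,  241.081]), 'orientation': array([-3.08 , -0.613,  0.   ]), 'ft_force': array([-0.587,  0.451, -0.584]), 'moment': array([0.004, 0.032, 0.016]), 'grasp_force': 0.0, 'width': 88.09904373002617}
```

View pics/scene0.png

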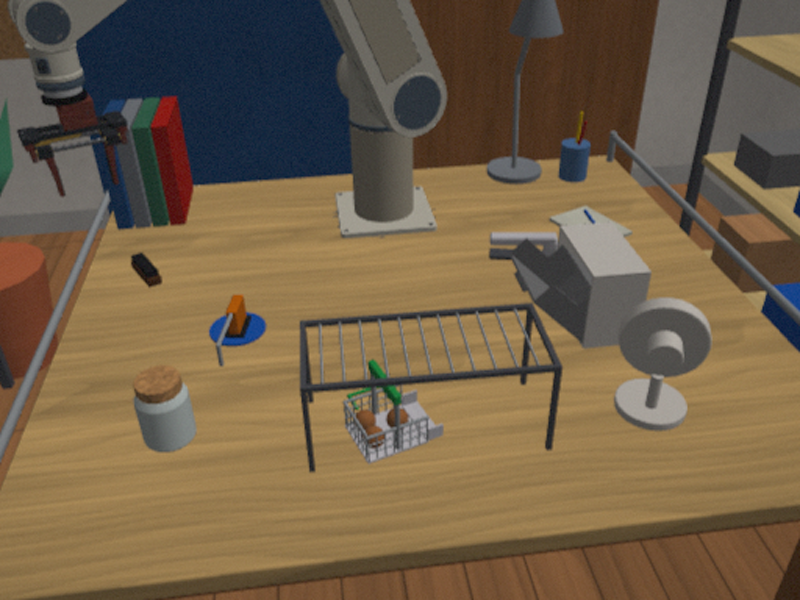

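View pics/side0.png

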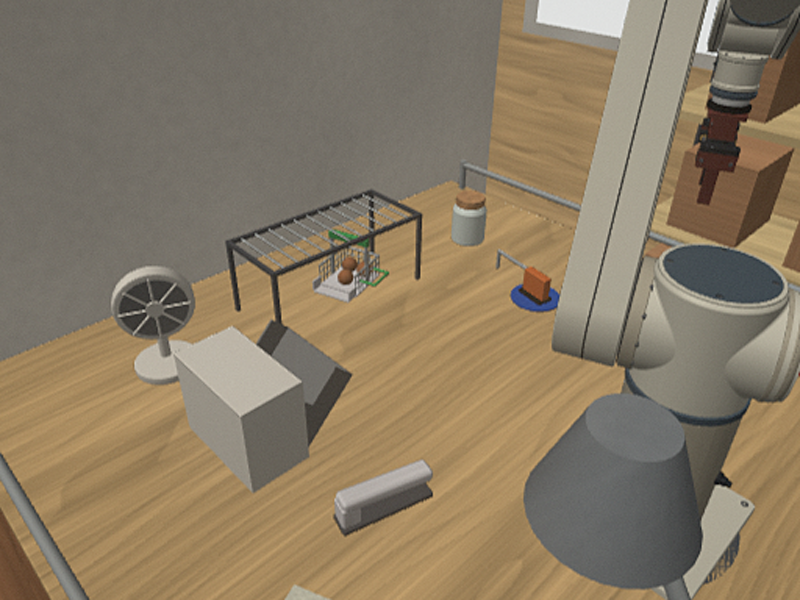

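The scene view, at 800 px scale:
- coaster at (238,329) with the hook's prong at (220,363)
- basket under the shelf at about (390,420), green bar from (372,366) to (397,398)
- housing top at about (603,250), bin mouth to its left

The side view shows the same layout from the robot's left. Next I'll measure these.

```bash
cat > m0.py <<'E'
from h import *
np.set_printoptions(precision=1,suppress=True)
a=np.load('pics/scene0.npy',allow_pickle=True).item();b=np.load('pics/side0.npy',allow_pickle=True).item()
s=lambda u,v:((u+.5)*.64-.5,(v+.5)*.64-.5)
T=lambda n,p,q:print(n,*tri(a,s(*p),b,s(*q)))
def blobs(d,lo,hi,n,mn=12):
    m=cv2.inRange(cv2.cvtColor(d['frame'],cv2.COLOR_BGR2HSV),lo,hi)
    k,l,st,c=cv2.connectedComponentsWithStats(m)
    for i in range(1,k):
        if st[i,4]>=mn: print(n,st[i],c[i])
for n,d in(('sc',a),('si',b)):
    blobs(d,(50,120,50),(75,255,255),n+' green'); blobs(d,(8,200,120),(16,255,255),n+' orange'); blobs(d,(108,190,90),(125,255,255),n+' blue')
T('prong',(220,363),(498,268)); T('bend',(218,346),(498,252))
for n,p,q in(('legFR?',(311,469),None),('legFL',(551,448),None)): print(n,onz(a,*s(*p),0))
for p in((277,320),(238,312),(418,279)): print('leg side',onz(b,*s(*p),0))
for n,p in(('h1',(559,228)),('h2',(616,223)),('h3',(648,273)),('h4',(590,285))): print(n,onz(a,*s(*p),150))
for n,p in(('g1',(232,328)),('g2',(175,352)),('g3',(241,416)),('g4',(302,382))): print(n,onz(b,*s(*p),150))
v=[]
for d,n,(x,y,w,h) in((a,'sc',(300,130,125,120)),(b,'si',(100,190,130,130)),(b,'si',(190,110,200,90)),(a,'sc',(120,175,190,130))):
    v.append(cv2.resize(d['frame'][y:y+h,x:x+w],(400,300),interpolation=cv2.INTER_CUBIC))
cv2.imwrite('pics/crops.png',np.vstack([np.hstack(v[:2]),np.hstack(v[2:])]))
E
python3 m0.py
```

```text
sc green [236 230  11  12  73] [240.3 236.4]
sc green [244 246  13  13  83] [250.8 251.7]
sc green [223 248  14   7  22] [229.8 250.5]
sc orange [145 189  12  22 138] [151.6 197.3]
sc blue [496 182  16  16 122] [506.1 187.3]
sc blue [143 201  26  20 194] [158.4 212.2]
sc blue [135 203   9  15  66] [138.6 209.9]
si green [211 148   9   6  16] [214.  150.6]
si green [216 148  12   5  19] [221.9 150. ]
prong [ 539.4 -345.5   15.4] 2.017369836039113
bend [ 543.  -343.3   54.7] 0.8867054322762795
legFR? [ 793.8 -201.3    0. ]
legFL [804.5 157.4   0. ]
leg side [725.5 111.4   0. ]
leg side [801.  152.1   0. ]
leg side [ 643.7 -200.4    0. ]
h1 [403.8 283.1 150. ]
h2 [402.6 392.9 150. ]
h3 [580.7 378.8 150. ]
h4 [600.9 271.7 150. ]
g1 [573.  286.4 150. ]
g2 [578.3 379.  150. ]
g3 [398.4 381.8 150. ]
g4 [397.9 284.1 150. ]
```

View pics/crops.png

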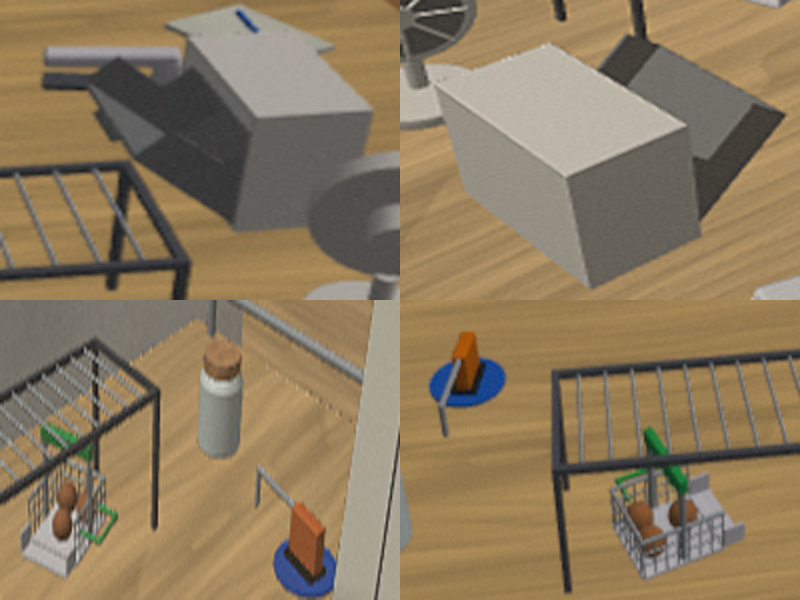

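The crops confirm the housing's long side lies along world x and its front faces -y. The bin mouth therefore opens toward the shelf side. The basket's spout faces +y, its loop faces the robot, and the chute has small cheeks. Now the exact poses.

```bash
cat > m1.py <<'E'
from h import *
np.set_printoptions(precision=1,suppress=True)
a=np.load('pics/scene0.npy',allow_pickle=True).item();b=np.load('pics/side0.npy',allow_pickle=True).item()
def mask(d,lo,hi,box):
    m=cv2.inRange(cv2.cvtColor(d['frame'],cv2.COLOR_BGR2HSV),lo,hi);k=np.zeros_like(m);x,y,w,h=box;k[y:y+h,x:x+w]=255
    v,u=np.nonzero(m&k);return np.c_[u,v]
# coaster: convex hull ellipse on z=5
for n,d,bx in(('sc',a,(125,190,60,45)),('si',b,(310,170,60,40))):
    p=mask(d,(105,120,50),(128,255,255),bx);q=np.array([onz(d,u,v,5)[:2] for u,v in p],np.float32)
    (c,r)=cv2.minEnclosingCircle(q);print(n,'coaster',c,r)
for n,d,bx in(('sc',a,(125,180,60,45)),('si',b,(310,160,60,50))):
    p=mask(d,(5,180,90),(18,255,255),bx);print(n,'orange',p.mean(0),p.min(0),p.max(0))
    top=p[p[:,1]<=p[:,1].min()+3];print(top.tolist()[:14])
ps=mask(a,(45,100,40),(80,255,255),(215,220,60,60));print('greens sc',len(ps));
bar=ps[(ps[:,0]>=235)];c=bar.mean(0);print(c,bar.min(0),bar.max(0))
vx,vy,x0,y0=cv2.fitLine(bar.astype(np.float32),cv2.DIST_L2,0,.01,.01).ravel()
t=(bar-[x0,y0])@[vx,vy]
for s in(t.min(),t.max(),(t.min()+t.max())/2): print('bar',onz(a,x0+s*vx,y0+s*vy,108),x0+s*vx,y0+s*vy)
lp=ps[ps[:,0]<235];print('loop sc px',lp.tolist());print([onz(a,u,v,29)[:2].round() for u,v in lp[::4]])
pb=mask(b,(45,90,30),(80,255,255),(200,140,60,60));
up=pb[pb[:,1]<165];lo=pb[pb[:,1]>=165];print('side bar',up.mean(0),up.min(0),up.max(0))
q=np.array([onz(b,u,v,29)[:2] for u,v in lo]);print('loop side n',len(q));print(np.c_[lo,q].round())
for uv in((247.5,173.6),(240,182)):print(onz(b,*uv,28))
# lip
print('lip',tri(a,(328.1,164),b,(224.5,239.8)))
for x in(571,572):
    o,r=ray(a,342.2,194);print(o+r*(x-o[0])/r[0])
o,r=ray(a,328.1,164);print(o+r*(407-o[0])/r[0])
o,r=ray(b,224.5,239.8);print(o+r*(407-o[0])/r[0])
E
python3 m1.py
```

```text
sc coaster (423.651123046875, -323.8946533203125) 51.91273880004883
si coaster (423.9203186035156, -324.31298828125) 50.885623931884766
sc orange [151.7 198.8] [145 189] [157 212]
[[149, 189], [150, 189], [151, 189], [152, 189], [153, 189], [154, 189], [149, 190], [150, 190], [151, 190], [152, 190], [153, 190], [154, 190], [155, 190], [148, 191]]
si orange [343.6 177.9] [335 171] [350 189]
[[339, 171], [340, 171], [337, 172], [338, 172], [342, 172], [337, 173], [343, 173], [344, 174]]
greens sc 210
[245.6 244.5] [235 230] [256 258]
bar [ 690.9 -101.1  108. ] 235.95206440004992 231.03451868908522
bar [791.2 -69.  108. ] 255.11090335313676 257.6402403067833
bar [742.9 -84.5 108. ] 245.53148387659334 244.33737949793428
loop sc px [[232, 248], [234, 248], [232, 249], [233, 249], [234, 249], [229, 250], [230, 250], [231, 250], [232, 250], [233, 250], [234, 250], [226, 251], [227, 251], [228, 251], [229, 251], [230, 251], [231, 251], [223, 252], [224, 252], [225, 252], [226, 252], [227, 252], [222, 253], [223, 253], [224, 253], [225, 253], [223, 254], [224, 254], [227, 258], [229, 260], [2
[... 896 characters left out ...]
 244.  178.  665. -112.]
 [ 230.  179.  692.  -75.]
 [ 242.  179.  665. -104.]
 [ 243.  179.  663. -106.]
 [ 232.  180.  683.  -76.]
 [ 233.  180.  680.  -78.]
 [ 234.  180.  678.  -80.]
 [ 235.  180.  676.  -83.]
 [ 241.  180.  663.  -97.]
 [ 242.  180.  661.  -99.]
 [ 235.  181.  671.  -79.]
 [ 236.  181.  669.  -81.]
 [ 237.  181.  667.  -83.]
 [ 238.  181.  665.  -86.]
 [ 240.  181.  661.  -91.]
 [ 241.  181.  658.  -93.]
 [ 238.  182.  660.  -82.]
 [ 239.  182.  658.  -84.]
 [ 240.  182.  656.  -87.]]
[ 678.8 -140.8   28. ]
[657.2 -87.6  28. ]
lip (array([407.7, 193.8, 101.8]), np.float64(9.145774290503683))
[571.  192.5 102.6]
[572.  192.2 103.3]
[407.  198.6  99. ]
[407.  188.9 101.7]
```

>>> arm_command(
  series=[
    {"linear": [0, 0, 0], "turn": 0.141},
    {"linear": [0, 0, 0], "turn": 0.141},
    {"linear": [0, 0, 0], "turn": 0.141},
    {"linear": [0, 0, 0], "turn": 0.14},
  ],
  jaw=1,
)

```text
t: 0.55
ee_pos: [239.2, -577.2, 241.3]
orientation: [-3.129, 0.276, 0.0]
ft_force: [-0.0, 0.1, -0.1]
width: 87.4
grasp_force: 0.0
```

>>> arm_command(
  series=[
    {"linear": [0.0172, -0.0352, 0.0125], "turn": 0},
    {"linear": [0.0172, -0.0352, 0.0125], "turn": 0},
    {"linear": [0.0172, -0.0352, 0.0125], "turn": 0},
    {"linear": [0.0172, -0.0352, 0.0125], "turn": 0},
    {"linear": [0.0172, -0.0352, 0.0125], "turn": 0},
    {"linear": [0.0172, -0.0352, 0.0125], "turn": 0},
    {"linear": [0.0172, -0.0352, 0.0125], "turn": 0},
    {"linear": [0.0172, -0.0352, 0.0125], "turn": 0},
    {"linear": [0, 0, 0], "turn": 0},
  ],
)

```text
t: 1.45
ee_pos: [423.4, -319.3, 140.0]
orientation: [-3.128, 0.26, 0.004]
ft_force: [-0.7, -0.1, -0.2]
width: 87.7
grasp_force: 0.0
```

```bash
cat >> h.py <<'E'
def pose():
    o=ctrl.get_obs();R=cv2.Rodrigues(np.array(o['orientation']))[0];return o,np.array(o['ee_pos']),R
def to(x,y,z,h=None):
    o,p,R=pose(); hd=np.arctan2(R[1,0],R[0,0]); h=hd if h is None else h
    c,s=np.cos(h),np.sin(h);d=np.array([x,y,z])-p
    print('t %.1f'%o['t'],p.round(1),'h %.3f'%hd,'F',np.round(o['ft_force'],1),'w %.1f'%o['width'],'turn %.3f then lin'%(hd-h),np.round([c*d[0]+s*d[1],s*d[0]-c*d[1],-d[2]],1))
E
python3 - <<'E'
from h import *
np.set_printoptions(precision=1,suppress=True)
to(422,-323,42,-.17)
w=img('wrist');f=w['frame']
m=cv2.inRange(cv2.cvtColor(f,cv2.COLOR_BGR2HSV),(5,180,90),(18,255,255));print('orange n',(m>0).sum())
c=max(cv2.findContours(m,0,2)[0],key=cv2.contourArea);r=cv2.minAreaRect(c);print(r)
print([onz(w,u,v,61)[:2] for u,v in cv2.boxPoints(r)])
cv2.imwrite('pics/w1.png',f)
E
```

```text
t 1.4 [ 423.4 -319.3  140. ] h -0.166 F [-0.7 -0.1 -0.2] w 87.7 turn 0.004 then lin [-0.8  3.9 98. ]
orange n 1741
((258.8080139160156, 200.60293579101562), (25.26104736328125, 72.70318603515625), 1.5481575727462769)
[array([ 399.1, -306.2]), array([ 456.7, -317.9]), array([ 453.1, -336.1]), array([ 395.3, -325.8])]
```

View pics/w1.png

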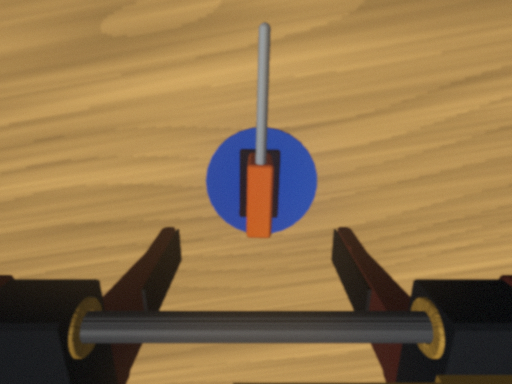

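The wrist view shows the handle at about (259,200), aligned with the fingers and with its rod running up the image. I'll descend and grasp it.

>>> arm_command(
  series=[
    {"linear": [0.002, 0.0025, 0.02], "turn": 0.02},
    {"linear": [0, 0, 0.03], "turn": 0},
    {"linear": [0, 0, 0.03], "turn": 0},
    {"linear": [0, 0, 0.018], "turn": 0},
    {"linear": [0, 0, 0], "turn": 0},
  ],
)

```text
t: 2.0
ee_pos: [422.3, -326.0, 41.8]
orientation: [-3.125, 0.3, 0.005]
ft_force: [-0.8, 0.3, -0.1]
width: 88.0
grasp_force: 0.0
```

>>> arm_command(
  series=[
    {"linear": [0, 0, 0], "turn": 0},
    {"linear": [0, 0, 0], "turn": 0},
    {"linear": [0, 0, 0], "turn": 0},
    {"linear": [0, 0, 0], "turn": 0},
    {"linear": [0, 0, 0], "turn": 0},
    {"linear": [0, 0, 0], "turn": 0},
  ],
  jaw=-1,
)

```text
t: 2.6
ee_pos: [424.3, -326.0, 44.0]
orientation: [3.127, -0.298, 0.001]
ft_force: [-0.2, 0.5, -0.0]
width: 43.2
grasp_force: 0.0
```

>>> arm_command(
  series=[
    {"linear": [0, -0.0025, 0], "turn": 0},
    {"linear": [0, 0, 0], "turn": 0},
    {"linear": [0, 0, 0], "turn": 0},
    {"linear": [0, 0, 0], "turn": 0},
    {"linear": [0, 0, 0], "turn": 0},
    {"linear": [0, 0, 0], "turn": 0},
  ],
)

```text
t: 3.2
ee_pos: [424.5, -323.4, 43.6]
orientation: [-3.127, 0.298, 0.0]
ft_force: [1.3, 0.7, 0.0]
width: 20.2
grasp_force: 30.0
```

```bash
python3 - <<'E'
from h import *
for i in range(3): to(550,-110,110,-.1); img('wrist')
E
```

```text
t 3.2 [ 424.5 -323.4   43.6] h -0.190 F [1.3 0.7 0. ] w 20.2 turn -0.090 then lin [ 103.5 -224.9  -66.4]
t 3.2 [ 424.5 -323.5   43.6] h -0.190 F [0.1 1.2 0.4] w 19.7 turn -0.090 then lin [ 103.5 -224.9  -66.4]
t 3.3 [ 424.5 -323.5   43.6] h -0.190 F [ 0.2  0.6 -0.9] w 20.2 turn -0.090 then lin [ 103.5 -224.9  -66.4]
```

>>> arm_command(
  series=[
    {"linear": [0, 0, -0.02], "turn": 0},
    {"linear": [0, 0, -0.025], "turn": -0.095},
    {"linear": [0, 0, 0], "turn": -0.095},
    {"linear": [0, -0.043, 0], "turn": 0},
    {"linear": [0, -0.043, 0], "turn": 0},
    {"linear": [0, -0.043, 0], "turn": 0},
    {"linear": [0, -0.043, 0], "turn": 0},
    {"linear": [0, -0.043, 0], "turn": 0},
    {"linear": [0, 0, 0], "turn": 0},
  ],
)

```text
t: 4.25
ee_pos: [423.4, -104.7, 88.5]
orientation: [-3.141, -0.007, 0.003]
ft_force: [-0.3, -0.4, -2.5]
width: 19.8
grasp_force: 30.0
```

>>> arm_command(
  series=[
    {"linear": [0.033, 0, 0], "turn": 0},
    {"linear": [0.033, 0, 0], "turn": 0},
    {"linear": [0.033, 0, 0], "turn": 0},
    {"linear": [0.028, 0, 0], "turn": 0},
    {"linear": [0, 0, 0], "turn": 0},
    {"linear": [0, 0, 0], "turn": 0},
  ],
)

```text
t: 4.85
ee_pos: [551.3, -109.0, 88.2]
orientation: [-3.142, 0.001, 0.002]
ft_force: [-0.7, -0.2, -1.5]
width: 20.0
grasp_force: 30.0
```

```bash
python3 - <<'E'
from h import *
to(558.5,-108,43,0)
a=img('scene');b=img('side')
cv2.imwrite('pics/hv.png',np.hstack([cv2.resize(a['frame'][190:290,180:280],(400,400),interpolation=2),cv2.resize(b['frame'][130:230,190:290],(400,400),interpolation=2)]))
E
```

```text
t 4.8 [ 551.3 -109.    88.2] h -0.000 F [-0.7 -0.2 -1.5] w 20.0 turn -0.000 then lin [ 7.2 -1.  45.2]
```

View pics/hv.png

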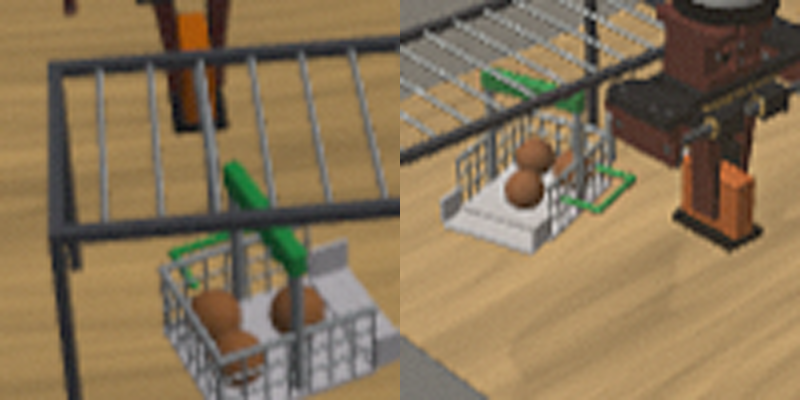

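The crops show the green loop clear of the shelf legs, its outer bar from (632,178) to (598,208) in the right-hand crop. The prong is hidden behind the gripper, so I'll check it numerically.

```bash
python3 - <<'E'
from h import *
o,p,R=pose()
a=img('scene');b=img('side')
for n,x in(('bend',p+[119,0,9]),('prong end',p+[119,0,-32])):
    print(n,np.round(x),'scene crop',(np.array(proj(a,x))-[180,190])*4,'side crop',(np.array(proj(b,x))-[190,130])*4+[400,0])
for x in((666,-112,28),(657,-86,28),(675,-138,28)): print('loop scene',(np.array(proj(a,x))-[180,190])*4,'side',(np.array(proj(b,x))-[190,130])*4+[400,0])
E
```

```text
bend [ 669. -109.   97.] scene crop [208.09233246 157.21432624] side crop [609.16666065 118.92779044]
prong end [ 669. -109.   56.] scene crop [210.9635332  209.92230489] side crop [609.36343112 163.2199372 ]
loop scene [207.2367717  242.40669325] side [614.91541281 192.84576773]
loop scene [247.00257943 229.01498334] side [598.73100852 208.83083151]
loop scene [166.80895553 256.02134405] side [630.61479257 177.33975451]
```

>>> arm_command(
  series=[
    {"linear": [0.0075, 0, 0], "turn": 0},
    {"linear": [0, 0, 0.01], "turn": 0},
    {"linear": [0, 0, 0.012], "turn": 0},
    {"linear": [0, 0, 0.012], "turn": 0},
    {"linear": [0, 0, 0.01], "turn": 0},
    {"linear": [0, 0, 0], "turn": 0},
  ],
)

```text
t: 5.65
ee_pos: [557.7, -108.2, 42.5]
orientation: [-3.141, 0.0, 0.006]
ft_force: [-0.7, -0.2, -1.4]
width: 19.6
grasp_force: 30.0
```

```bash
python3 - <<'E'
from h import *
to(558.5,-108,43,0)
a=img('scene');b=img('side')
cv2.imwrite('pics/hv2.png',np.hstack([cv2.resize(a['frame'][190:290,180:280],(400,400),interpolation=2),cv2.resize(b['frame'][130:230,190:290],(400,400),interpolation=2)]))
E
```

```text
t 5.7 [ 557.7 -108.2   42.5] h -0.000 F [-0.7 -0.2 -1.4] w 19.6 turn -0.000 then lin [ 0.8 -0.2 -0.5]
```

View pics/hv2.png

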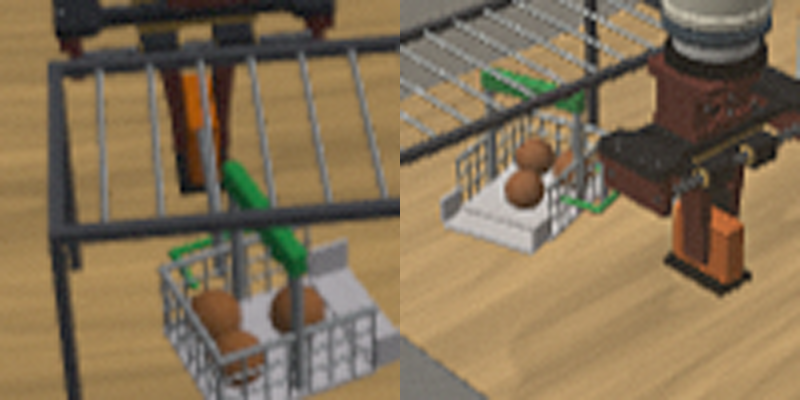

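>>> arm_command(
  series=[
    {"linear": [-0.008, 0, 0], "turn": 0},
    {"linear": [-0.012, 0, 0], "turn": 0},
    {"linear": [-0.015, 0, 0], "turn": 0},
    {"linear": [-0.015, 0, 0], "turn": 0},
    {"linear": [-0.015, 0, 0], "turn": 0},
    {"linear": [-0.015, 0, 0], "turn": 0},
    {"linear": [-0.015, 0, 0], "turn": 0},
    {"linear": [-0.015, 0, 0], "turn": 0},
  ],
)

```text
t: 6.55
ee_pos: [448.2, -108.6, 45.4]
orientation: [3.141, -0.001, 0.002]
ft_force: [1.5, 0.5, -1.7]
width: 19.9
grasp_force: 30.0
```

>>> arm_command(
  series=[
    {"linear": [-0.015, 0, 0], "turn": 0},
    {"linear": [-0.015, 0, 0], "turn": 0},
    {"linear": [-0.015, 0, 0], "turn": 0},
    {"linear": [-0.015, 0, 0], "turn": 0},
    {"linear": [-0.01, 0, 0], "turn": 0},
    {"linear": [-0.005, 0, 0], "turn": 0},
    {"linear": [0, 0, 0], "turn": 0},
  ],
)

```text
t: 7.25
ee_pos: [373.4, -108.4, 44.9]
orientation: [-3.141, 0.001, 0.001]
ft_force: [-0.3, 0.2, -1.4]
width: 20.0
grasp_force: 30.0
```

```bash
python3 - <<'E'
from h import *
to(375,-108,43,0)
a=img('scene');b=img('side')
cv2.imwrite('pics/out.png',np.hstack([cv2.resize(a['frame'][150:290,150:290],(400,400),interpolation=2),cv2.resize(b['frame'][110:250,200:340],(400,400),interpolation=2)]))
E
```

```text
t 7.2 [ 373.4 -108.4   44.9] h -0.001 F [-0.3  0.2 -1.4] w 20.0 turn -0.001 then lin [ 1.6 -0.4  1.9]
```

View pics/out.png

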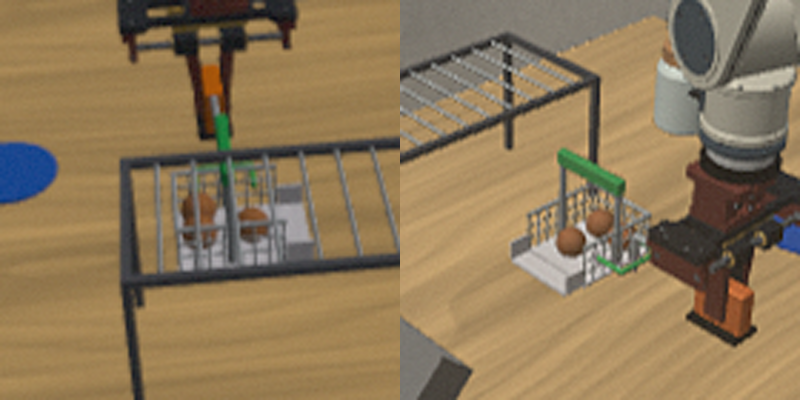

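The basket is out in front of the shelf with all three balls inside, and its yaw is now nearly zero. I'll measure how far it clears while I unhook.

>>> arm_command(
  series=[
    {"linear": [0.004, 0, 0], "turn": 0},
    {"linear": [0, 0, -0.015], "turn": 0},
    {"linear": [0, 0, -0.025], "turn": 0},
    {"linear": [0, 0, -0.025], "turn": 0},
    {"linear": [0, 0, 0], "turn": 0},
  ],
)

```text
t: 7.85
ee_pos: [380.5, -109.1, 111.8]
orientation: [3.14, 0.0, 0.008]
ft_force: [-0.2, 0.3, -2.5]
width: 20.0
grasp_force: 30.0
```

```bash
cat >m2.py <<'E'
from h import *
np.set_printoptions(precision=1,suppress=True)
def green(n,d,z,big=True):
    m=cv2.inRange(cv2.cvtColor(d['frame'],cv2.COLOR_BGR2HSV),(45,90,30),(80,255,255));m[:, :130]=0;m[:130]=0;m[:,330:]=0
    c=sorted(cv2.findContours(m,0,2)[0],key=cv2.contourArea)[::-1][:3]
    for k in c:
        if cv2.contourArea(k)<8: continue
        r=cv2.minAreaRect(k);B=cv2.boxPoints(r);B=B[np.argsort(B[:,0])];L=B[:2].mean(0);Rr=B[2:].mean(0)
        if r[1][0]*0+np.ptp(k[:,0,1])>np.ptp(k[:,0,0]): B=B[np.argsort(B[:,1])];L=B[:2].mean(0);Rr=B[2:].mean(0)
        print(n,cv2.contourArea(k),L,Rr,'->',onz(d,*L,z),onz(d,*Rr,z),k[:,0].min(0),k[:,0].max(0))
if __name__=='__main__':
    to(424.5,-323.5,44,-.19)
    green('side',img('side'),104);green('scene',img('scene'),106)
E
python3 m2.py
```

```text
t 7.8 [ 380.5 -109.1  111.8] h 0.000 F [-0.2  0.3 -2.5] w 20.0 turn 0.190 then lin [ 83.7 202.3  67.8]
side 114.5 [254.7 163.6] [277.9 175.2] -> [ 616.1 -112.4  104. ] [ 519.9 -115.2  104. ] [255 162] [278 177]
side 21.5 [271.1 203.8] [288.6 194.4] -> [431.8   4.6 104. ] [430.  -63.1 104. ] [269 193] [290 205]
scene 41.5 [226.7 189.8] [228.3 202.1] -> [ 507.  -107.1  106. ] [ 565.4 -108.2  106. ] [225 190] [230 202]
scene 10.5 [223.7 205.5] [230.2 213. ] -> [ 578.9 -121.   106. ] [ 613.9 -107.8  106. ] [222 207] [229 214]
```

>>> arm_command(
  series=[
    {"linear": [0.0073, 0.0357, 0], "turn": 0},
    {"linear": [0.0073, 0.0357, 0], "turn": 0},
    {"linear": [0.0073, 0.0357, 0], "turn": 0},
    {"linear": [0.0073, 0.0357, 0], "turn": 0},
    {"linear": [0.0073, 0.0357, 0], "turn": 0},
    {"linear": [0.0073, 0.0357, 0], "turn": 0},
    {"linear": [0, 0, 0.02], "turn": 0.095},
    {"linear": [0, 0, 0.02], "turn": 0.095},
    {"linear": [0, 0, 0], "turn": 0},
    {"linear": [0, 0, 0], "turn": 0},
  ],
)

```text
t: 8.95
ee_pos: [421.2, -322.0, 68.3]
orientation: [-3.126, 0.294, 0.004]
ft_force: [0.2, -0.4, -1.1]
width: 19.9
grasp_force: 30.0
```

```bash
python3 -c "
from h import *
to(424.5,-323.5,44.5,-.19)"
```

```text
t 8.9 [ 421.2 -322.    68.3] h -0.188 F [ 0.2 -0.4 -1.1] w 19.9 turn 0.002 then lin [ 3.5  0.8 23.8]
```

>>> arm_command(
  series=[
    {"linear": [0.0035, 0.001, 0.012], "turn": 0},
    {"linear": [0, 0, 0.009], "turn": 0},
    {"linear": [0, 0, 0.002], "turn": 0},
    {"linear": [0, 0, 0.001], "turn": 0},
    {"linear": [0, 0, 0], "turn": 0},
  ],
)

```text
t: 9.45
ee_pos: [425.2, -324.3, 45.7]
orientation: [3.127, -0.298, 0.0]
ft_force: [0.2, -0.1, -1.2]
width: 20.2
grasp_force: 30.0
```

```bash
python3 -c "
from h import *
to(424.5,-323.5,43.6,-.19)"
```

```text
t 9.4 [ 425.2 -324.3   45.7] h -0.190 F [ 0.2 -0.1 -1.2] w 20.2 turn 0.000 then lin [-0.8 -0.7  2.1]
```

>>> arm_command(
  series=[
    {"linear": [0, 0, 0.0012], "turn": 0},
    {"linear": [0, 0, 0.001], "turn": 0},
    {"linear": [0, 0, 0], "turn": 0},
    {"linear": [0, 0, 0], "turn": 0},
  ],
)

```text
t: 9.85
ee_pos: [425.3, -324.5, 43.7]
orientation: [3.127, -0.298, 0.001]
ft_force: [0.7, 0.1, -1.2]
width: 19.8
grasp_force: 30.0
```

>>> arm_command(
  series=[
    {"linear": [0, 0, 0], "turn": 0},
    {"linear": [0, 0, 0], "turn": 0},
    {"linear": [0, 0, 0], "turn": 0},
    {"linear": [0, 0, 0], "turn": 0},
    {"linear": [0, 0, 0], "turn": 0},
    {"linear": [0, 0, 0], "turn": 0},
  ],
  jaw=0.2,
)

```text
t: 10.45
ee_pos: [425.1, -324.3, 43.5]
orientation: [3.127, -0.298, -0.0]
ft_force: [0.4, 0.3, 0.3]
width: 52.5
grasp_force: 0.0
```

```bash
python3 -c "
from h import *
to(567,-111,190,0)"
```

```text
t 10.4 [ 425.1 -324.3   43.5] h -0.190 F [0.4 0.3 0.3] w 52.5 turn -0.190 then lin [ 141.9 -213.3 -146.5]
```

>>> arm_command(
  series=[
    {"linear": [0, 0, -0.03], "turn": 0},
    {"linear": [0, 0, -0.04], "turn": 0},
    {"linear": [0, 0, -0.04], "turn": -0.11},
    {"linear": [0, 0, -0.036], "turn": -0.11},
    {"linear": [0.0247, -0.0348, 0], "turn": 0},
    {"linear": [0.0247, -0.0348, 0], "turn": 0},
    {"linear": [0.0247, -0.0348, 0], "turn": 0},
    {"linear": [0.0247, -0.0348, 0], "turn": 0},
    {"linear": [0.0247, -0.0348, 0], "turn": 0},
    {"linear": [0.0247, -0.0348, 0], "turn": 0},
  ],
)

```text
t: 11.45
ee_pos: [567.7, -109.6, 189.6]
orientation: [3.141, 0.047, 0.0]
ft_force: [-0.2, -0.8, 0.7]
width: 52.3
grasp_force: 0.0
```

>>> arm_command(
  series=[
    {"linear": [0, 0, 0], "turn": 0},
    {"linear": [0, 0, 0], "turn": 0},
  ],
)

```text
t: 11.65
ee_pos: [567.0, -110.5, 189.2]
orientation: [3.141, 0.05, -0.001]
ft_force: [-0.8, -0.2, 0.2]
width: 52.7
grasp_force: 0.0
```

```bash
python3 - <<'E'
from h import *
from m2 import green
np.set_printoptions(precision=1,suppress=True)
to(567,-111,104,.03)
w=img('wrist');f=w['frame']
m=cv2.inRange(cv2.cvtColor(f,cv2.COLOR_BGR2HSV),(45,90,30),(80,255,255))
for k in sorted(cv2.findContours(m,0,2)[0],key=cv2.contourArea)[::-1][:3]:
    r=cv2.minAreaRect(k);print(r,[onz(w,*q,113)[:2] for q in cv2.boxPoints(r)])
# hook + coaster check in scene
a=img('scene');m=cv2.inRange(cv2.cvtColor(a['frame'],cv2.COLOR_BGR2HSV),(5,180,90),(18,255,255))[180:225,125:185];v,u=np.nonzero(m);print('orange scene',u.mean()+125,v.mean()+180)
cv2.imwrite('pics/w2.png',np.hstack([f,cv2.resize(a['frame'][160:260,100:175],(288,384))]))
E
```

```text
t 11.7 [ 567.  -110.5  189.2] h 0.032 F [-0.8 -0.2  0.2] w 52.7 turn 0.002 then lin [ 0.   0.5 85.2]
((252.0, 205.0), (116.0, 56.0), 90.0) [array([611.9, -85.8]), array([ 613.3, -125.7]), array([ 519.8, -131. ]), array([518.3, -86. ])]
((279.0, 226.0), (2.0, 4.0), 90.0) [array([ 552.9, -126.8]), array([ 553. , -129.9]), array([ 551.3, -130. ]), array([ 551.2, -126.9])]
((226.5, 223.5), (1.0, 3.0), 90.0) [array([553.2, -86.7]), array([553.3, -89. ]), array([552.5, -89. ]), array([552.4, -86.7])]
orange scene 150.76704545454544 198.7784090909091
```

View pics/w2.png

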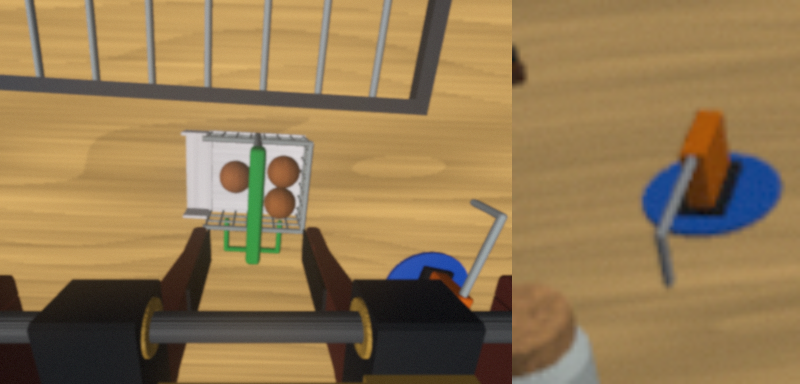

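The wrist view shows the green bar from (258,148) to (253,262), centred between the fingers. The hook is standing on the coaster and the basket clears the shelf front. I'll grasp the bar.

>>> arm_command(
  series=[
    {"linear": [0, 0, 0.025], "turn": 0.04},
    {"linear": [0, 0, 0.025], "turn": 0},
    {"linear": [0, 0, 0.025], "turn": 0},
    {"linear": [0, 0, 0.01], "turn": 0},
    {"linear": [0, 0, 0], "turn": 0},
  ],
)

```text
t: 12.25
ee_pos: [565.6, -112.1, 103.3]
orientation: [-3.141, 0.019, 0.005]
ft_force: [-0.7, -0.1, -0.2]
width: 52.9
grasp_force: 0.0
```

>>> arm_command(
  series=[
    {"linear": [0, 0, 0], "turn": 0},
    {"linear": [0, 0, 0], "turn": 0},
    {"linear": [0, 0, 0], "turn": 0},
    {"linear": [0, 0, 0], "turn": 0},
    {"linear": [0, 0, 0], "turn": 0},
    {"linear": [0, 0, 0], "turn": 0},
    {"linear": [0, 0, 0], "turn": 0},
    {"linear": [0, 0, 0], "turn": 0},
  ],
  jaw=-1,
)

```text
t: 13.05
ee_pos: [566.9, -111.1, 104.5]
orientation: [-3.141, 0.016, 0.0]
ft_force: [-0.5, 1.3, 0.5]
width: 11.5
grasp_force: 30.0
```

>>> arm_command(
  series=[
    {"linear": [0, 0, -0.01], "turn": 0},
    {"linear": [0, 0, -0.02], "turn": 0},
    {"linear": [0, 0, -0.03], "turn": 0},
    {"linear": [0, 0, -0.03], "turn": 0},
    {"linear": [0, 0, -0.03], "turn": 0},
    {"linear": [0, 0, 0], "turn": 0},
    {"linear": [0, 0, 0], "turn": 0},
  ],
)

```text
t: 13.75
ee_pos: [567.0, -111.3, 224.8]
orientation: [3.141, -0.016, 0.002]
ft_force: [0.3, 1.3, -3.3]
width: 11.8
grasp_force: 30.0
```

Lifted, 3.3 N of weight. I'll carry it over to the bin mouth and stop just short.

>>> arm_command(
  series=[
    {"linear": [-0.004, -0.01, -0.005], "turn": 0},
    {"linear": [-0.008, -0.02, -0.005], "turn": 0},
    {"linear": [-0.008, -0.028, 0], "turn": 0},
    {"linear": [-0.008, -0.03, 0], "turn": 0},
    {"linear": [-0.008, -0.03, 0], "turn": 0},
    {"linear": [-0.008, -0.03, 0], "turn": 0},
    {"linear": [-0.008, -0.03, 0], "turn": 0},
    {"linear": [-0.008, -0.03, 0], "turn": 0},
    {"linear": [-0.008, -0.03, 0], "turn": 0},
    {"linear": [-0.008, -0.02, 0], "turn": 0},
  ],
)

```text
t: 14.75
ee_pos: [491.8, 149.4, 233.1]
orientation: [3.141, -0.014, -0.005]
ft_force: [-0.4, 0.3, -2.7]
width: 12.0
grasp_force: 30.0
```

>>> arm_command(
  series=[
    {"linear": [-0.005, -0.016, 0], "turn": 0},
    {"linear": [0, -0.007, 0], "turn": 0},
    {"linear": [0, 0, 0], "turn": 0},
    {"linear": [0, 0, 0], "turn": 0},
    {"linear": [0, 0, 0], "turn": 0},
  ],
)

```text
t: 15.25
ee_pos: [489.0, 169.9, 234.2]
orientation: [3.141, -0.017, -0.001]
ft_force: [-0.1, 0.7, -2.0]
width: 11.8
grasp_force: 30.0
```

```bash
python3 - <<'E'
from h import *
np.set_printoptions(precision=1,suppress=True)
to(489,215,235,0)
a=img('scene');b=img('side')
np.save('pics/a1.npy',a,allow_pickle=True);np.save('pics/b1.npy',b,allow_pickle=True)
cv2.imwrite('pics/pre.png',np.hstack([cv2.resize(a['frame'][80:230,270:420],(400,400),interpolation=2),cv2.resize(b['frame'][110:260,110:260],(400,400),interpolation=2)]))
E
```

```text
t 15.2 [489.  169.9 234.2] h -0.011 F [-0.1  0.7 -2. ] w 11.8 turn -0.011 then lin [  0.  -45.1  -0.8]
```

View pics/pre.png

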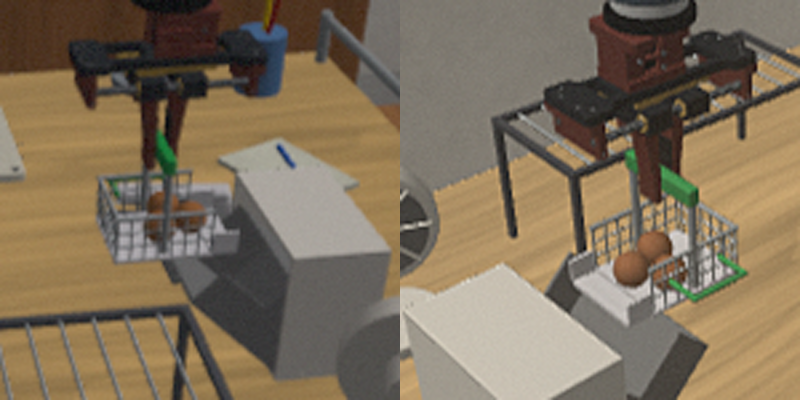

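The left crop shows the basket level over the mouth with three balls in it, and its chute facing the housing. The side walls reach full height at the spout end. Tool tilt isn't available, so I'll tip the basket in the grip by pressing its side-wall ends against the housing's top front edge. Finger width tells me the tilt.

>>> arm_command(
  series=[
    {"linear": [0, 0, 0.01], "turn": -0.011},
    {"linear": [0, 0, 0.009], "turn": 0},
    {"linear": [0, -0.02, 0], "turn": 0},
    {"linear": [0, -0.02, 0], "turn": 0},
    {"linear": [0, -0.015, 0], "turn": 0},
    {"linear": [0, 0, 0], "turn": 0},
    {"linear": [0, 0, 0], "turn": 0},
  ],
)

```text
t: 16.05
ee_pos: [488.6, 225.4, 215.0]
orientation: [3.141, 0.003, -0.001]
ft_force: [0.5, -0.0, -2.1]
width: 12.1
grasp_force: 30.0
```

>>> arm_command(
  series=[
    {"linear": [0, -0.005, 0], "turn": 0},
    {"linear": [0, -0.005, 0], "turn": 0},
    {"linear": [0, 0, 0], "turn": 0},
  ],
)

```text
t: 16.35
ee_pos: [488.8, 234.9, 215.3]
orientation: [3.14, 0.002, -0.001]
ft_force: [1.4, -3.9, -2.3]
width: 11.5
grasp_force: 30.0
```

Contact came at y≈234, as predicted. I'll push along the arc.

>>> arm_command(
  series=[
    {"linear": [0, -0.005, -0.001], "turn": 0},
    {"linear": [0, -0.005, -0.001], "turn": 0},
    {"linear": [0, 0, 0], "turn": 0},
  ],
)

```text
t: 16.65
ee_pos: [488.7, 242.6, 217.8]
orientation: [3.135, 0.003, -0.001]
ft_force: [-0.2, -17.0, 5.6]
width: 12.9
grasp_force: 30.0
```

>>> arm_command(
  series=[
    {"linear": [0, -0.005, -0.0015], "turn": 0},
    {"linear": [0, -0.005, -0.0015], "turn": 0},
    {"linear": [0, 0, 0], "turn": 0},
  ],
)

```text
t: 16.95
ee_pos: [488.9, 248.9, 221.9]
orientation: [3.129, 0.004, -0.002]
ft_force: [-2.2, -36.3, 22.1]
width: 13.8
grasp_force: 30.0
```

>>> arm_command(
  series=[
    {"linear": [0, 0, -0.003], "turn": 0},
    {"linear": [0, 0, -0.003], "turn": 0},
    {"linear": [0, 0, 0], "turn": 0},
  ],
)

```text
t: 17.25
ee_pos: [488.6, 252.9, 226.9]
orientation: [3.137, 0.001, -0.002]
ft_force: [-1.4, -13.1, 6.8]
width: 14.7
grasp_force: 30.0
```

```bash
python3 - <<'E'
from h import *
to(489,255,225)
print(ctrl.get_obs()['moment'])
E
```

```text
t 17.2 [488.6 252.9 226.9] h 0.001 F [ -1.4 -13.1   6.8] w 14.7 turn 0.000 then lin [ 0.4 -2.1  1.9]
[-2.69975192  0.20741448 -0.02515263]
```

>>> arm_command(
  series=[
    {"linear": [0, -0.004, -0.003], "turn": 0},
    {"linear": [0, -0.004, -0.003], "turn": 0},
    {"linear": [0, 0, 0], "turn": 0},
  ],
)

```text
t: 17.55
ee_pos: [488.6, 261.9, 232.6]
orientation: [3.138, 0.002, -0.002]
ft_force: [0.2, -8.3, 2.9]
width: 15.6
grasp_force: 30.0
```

>>> arm_command(
  series=[
    {"linear": [0, -0.003, -0.003], "turn": 0},
    {"linear": [0, -0.003, -0.003], "turn": 0},
    {"linear": [0, 0, 0], "turn": 0},
  ],
)

```text
t: 17.85
ee_pos: [488.2, 268.1, 238.1]
orientation: [3.139, 0.002, -0.003]
ft_force: [-0.7, -6.3, -1.7]
width: 16.6
grasp_force: 30.0
```

>>> arm_command(
  series=[
    {"linear": [0, -0.004, -0.001], "turn": 0},
    {"linear": [0, -0.004, 0], "turn": 0},
    {"linear": [0, -0.004, 0], "turn": 0},
    {"linear": [0, 0, 0], "turn": 0},
  ],
)

```text
t: 18.25
ee_pos: [488.7, 280.4, 240.0]
orientation: [3.139, 0.002, -0.001]
ft_force: [-1.0, -7.3, 4.5]
width: 18.1
grasp_force: 30.0
```

>>> arm_command(
  series=[
    {"linear": [0, -0.004, 0], "turn": 0},
    {"linear": [0, -0.004, 0], "turn": 0},
    {"linear": [0, -0.004, 0], "turn": 0},
    {"linear": [0, 0, 0], "turn": 0},
  ],
)

```text
t: 18.65
ee_pos: [489.0, 292.7, 240.3]
orientation: [3.14, 0.002, 0.001]
ft_force: [-0.6, -6.1, 5.2]
width: 18.8
grasp_force: 30.0
```

```bash
cat > tilt.py <<'E'
from h import *
np.set_printoptions(precision=1,suppress=True)
def tilt():
    o,p,R=pose();b=img('side');x=p[0]-78
    m=cv2.inRange(cv2.cvtColor(b['frame'],cv2.COLOR_BGR2HSV),(45,80,30),(80,255,255));v,u=np.nonzero(m)
    P=np.array([(lambda o,r:o+r*(x-o[0])/r[0])(*ray(b,i,j)) for i,j in zip(u,v)])
    # keep pixels near loop radius about the bar: loop is 76 mm below bar
    d=P[:,1:]-p[1:];k=(np.hypot(*d.T)<105)&(np.hypot(*d.T)>55)&(d[:,1]<-35);Q=P[k][:,1:]
    vy,vz,y0,z0=cv2.fitLine(Q.astype(np.float32),cv2.DIST_HUBER,0,.01,.01).ravel()
    print('n',k.sum(),'tilt deg',np.degrees(np.arctan(-vz/vy)),'ctr',Q.mean(0)-p[1:],'range',Q.min(0),Q.max(0))
    br={}
    for n,d,(X,Y,W,H) in(('side',b,(110,110,170,150)),('scene',img('scene'),(270,80,150,150))):
        m=cv2.inRange(cv2.cvtColor(d['frame'][Y:Y+H,X:X+W],cv2.COLOR_BGR2HSV),(5,90,50),(14,190,190));k,l,s,c=cv2.connectedComponentsWithStats(m)
        print(n,'brown',[(s[i,4],c[i].round()+[X,Y]) for i in range(1,k) if s[i,4]>15])
tilt(); to(489,294,224)
E
python3 tilt.py
```

```text
n 94 tilt deg 35.672546 ctr [-46.4 -62. ] range [218.5 157.4] [282.1 204.8]
side brown [(np.int32(17), array([131., 134.])), (np.int32(470), array([150., 148.])), (np.int32(108), array([192., 154.])), (np.int32(143), array([126., 179.])), (np.int32(118), array([169., 180.])), (np.int32(180), array([155., 190.])), (np.int32(17), array([186., 207.])), (np.int32(264), array([175., 218.]))]
scene brown [(np.int32(1318), array([297.,  92.])), (np.int32(447), array([346.,  88.])), (np.int32(18), array([372.,  84.])), (np.int32(72), array([384.,  87.])), (np.int32(71), array([400.,  83.])), (np.int32(20), array([396.,  90.])), (np.int32(21), array([399., 101.])), (np.int32(16), array([353., 106.])), (np.int32(32), array([384., 118.])), (np.int32(40), array([417., 122.])), (np.int32(49), array([356., 153.])), (np.int32(35), array([366., 162.]))]
t 18.8 [489.  292.5 240.3] h 0.001 F [-1.3 -5.9  6.4] w 18.5 turn 0.000 then lin [ 0.  -1.5 16.3]
```

Tilt is about 36°, which matches the geometry. Now I'll open the gap under the housing edge and reach about 48°.

>>> arm_command(
  series=[
    {"linear": [0, -0.002, 0.003], "turn": 0},
    {"linear": [0, 0, 0.004], "turn": 0},
    {"linear": [0, 0, 0.004], "turn": 0},
    {"linear": [0, 0, 0.004], "turn": 0},
    {"linear": [0, 0, 0], "turn": 0},
    {"linear": [0, 0, 0], "turn": 0},
  ],
)

```text
t: 19.35
ee_pos: [489.9, 294.9, 225.6]
orientation: [3.141, 0.001, 0.004]
ft_force: [2.0, -6.0, 4.3]
width: 19.5
grasp_force: 30.0
```

```bash
python3 tilt.py
```

```text
n 75 tilt deg 42.615112 ctr [-53.5 -56.3] range [215.3 149.2] [269.2 190.4]
side brown [(np.int32(469), array([149., 154.])), (np.int32(115), array([193., 160.])), (np.int32(136), array([126., 185.])), (np.int32(102), array([168., 186.])), (np.int32(158), array([154., 196.])), (np.int32(100), array([177., 225.]))]
scene brown [(np.int32(1332), array([297.,  92.])), (np.int32(517), array([347.,  88.])), (np.int32(71), array([403.,  85.])), (np.int32(54), array([392.,  93.])), (np.int32(16), array([382.,  93.])), (np.int32(42), array([417., 122.])), (np.int32(20), array([384., 131.])), (np.int32(42), array([363., 164.])), (np.int32(48), array([369., 173.]))]
t 19.4 [489.9 294.9 225.5] h 0.001 F [ 1.6 -6.   3.3] w 19.3 turn 0.000 then lin [-0.9  0.9  1.5]
```

>>> arm_command(
  series=[
    {"linear": [0, -0.003, 0], "turn": 0},
    {"linear": [0, -0.003, 0.001], "turn": 0},
    {"linear": [0, 0, 0], "turn": 0},
    {"linear": [0, 0, 0], "turn": 0},
    {"linear": [0, 0, 0], "turn": 0},
    {"linear": [0, 0, 0], "turn": 0},
    {"linear": [0, 0, 0], "turn": 0},
    {"linear": [0, 0, 0], "turn": 0},
  ],
)

```text
t: 20.25
ee_pos: [489.8, 300.8, 224.5]
orientation: [3.141, 0.001, 0.003]
ft_force: [2.0, -6.3, 3.1]
width: 19.3
grasp_force: 30.0
```

```bash
python3 tilt.py; python3 - <<'E'
from h import *
a=img('scene');b=img('side');w=img('wrist')
cv2.imwrite('pics/tip.png',np.hstack([cv2.resize(a['frame'][90:230,290:395],(300,400),interpolation=2),cv2.resize(b['frame'][130:250,130:220],(300,400),interpolation=2),w['frame'][:256,150:350].repeat(1,0) if 0 else cv2.resize(w['frame'][60:330,156:356],(200,400))]))
E
```

```text
n 65 tilt deg 45.947056 ctr [-55.3 -54.1] range [224.  152.1] [271.7 189.3]
side brown [(np.int32(493), array([146., 155.])), (np.int32(114), array([190., 162.])), (np.int32(101), array([166., 187.])), (np.int32(127), array([124., 188.])), (np.int32(156), array([152., 198.])), (np.int32(90), array([177., 226.]))]
scene brown [(np.int32(1314), array([297.,  92.])), (np.int32(553), array([347.,  88.])), (np.int32(95), array([402.,  89.])), (np.int32(49), array([387.,  92.])), (np.int32(20), array([401., 106.])), (np.int32(18), array([388., 121.])), (np.int32(39), array([417., 122.])), (np.int32(20), array([385., 131.])), (np.int32(17), array([361., 162.])), (np.int32(45), array([370., 176.]))]
t 20.4 [489.8 300.8 224.5] h 0.001 F [ 1.5 -4.9  3.6] w 19.6 turn 0.000 then lin [-0.8  6.8  0.5]
```

View pics/tip.png

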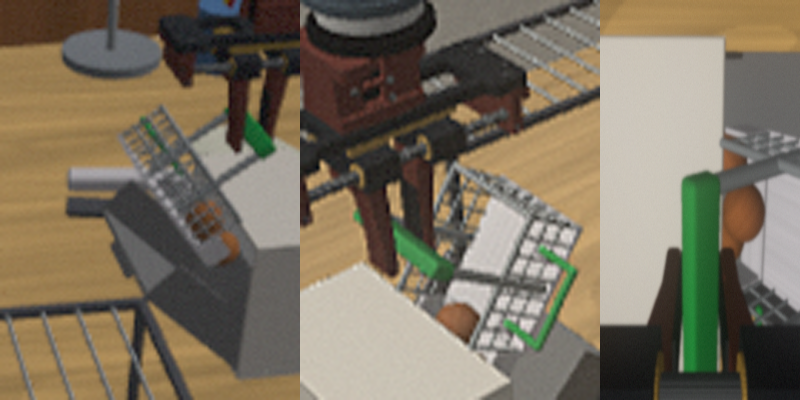

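The picture shows balls still in the spout, held just short by the housing's top edge at scene-crop (208,215) and (230,245). The gap is barely too small, so I'll lower the bar a few mm to widen it.

>>> arm_command(
  series=[
    {"linear": [0, 0, 0.002], "turn": 0},
    {"linear": [0, 0, 0.002], "turn": 0},
    {"linear": [0, 0, 0], "turn": 0},
    {"linear": [0, 0, 0], "turn": 0},
    {"linear": [0, 0, 0], "turn": 0},
    {"linear": [0, 0, 0], "turn": 0},
  ],
)

```text
t: 21.1
ee_pos: [488.5, 301.2, 219.0]
orientation: [3.141, 0.001, -0.001]
ft_force: [1.1, -4.7, -3.2]
width: 19.6
grasp_force: 30.0
```

```bash
cat > balls.py <<'E'
from h import *
from scipy import ndimage
def balls():
    r=[]
    for n,(X,Y,W,H) in(('side',(155,170,65,75)),('scene',(335,140,60,55)),('wrist',(230,100,120,200))):
        f=img(n)['frame'][Y:Y+H,X:X+W];m=cv2.inRange(cv2.cvtColor(f,cv2.COLOR_BGR2HSV),(5,110,50),(14,190,190))
        k,l,s,c=cv2.connectedComponentsWithStats(m);print(n,[(int(s[i,4]),(c[i]+[X,Y]).round().tolist()) for i in range(1,k) if s[i,4]>8])
E
python3 tilt.py|grep -v brown; python3 -c "
from balls import *
balls()"
```

```text
n 66 tilt deg 45.32412 ctr [-55.4 -54. ] range [225.3 146.3] [270.4 183.9]
t 21.2 [488.5 301.2 219. ] h 0.001 F [ 1.3 -5.  -3.1] w 19.3 turn 0.000 then lin [ 0.5  7.2 -5. ]
side [(32, [164.0, 184.0]), (11, [169.0, 192.0]), (75, [178.0, 227.0])]
scene [(10, [360.0, 164.0]), (35, [370.0, 177.0])]
wrist [(197, [289.0, 168.0]), (1418, [298.0, 207.0]), (14, [280.0, 247.0])]
```

>>> arm_command(
  series=[
    {"linear": [0, 0, 0.002], "turn": 0},
    {"linear": [0, 0, 0.002], "turn": 0},
    {"linear": [0, 0, 0.002], "turn": 0},
    {"linear": [0, 0, 0], "turn": 0},
    {"linear": [0, 0, 0], "turn": 0},
    {"linear": [0, 0, 0], "turn": 0},
    {"linear": [0, 0, 0], "turn": 0},
  ],
)

```text
t: 22.05
ee_pos: [488.8, 301.6, 213.5]
orientation: [-3.141, -0.001, -0.0]
ft_force: [-0.1, -2.5, -2.9]
width: 19.4
grasp_force: 30.0
```

```bash
python3 tilt.py|grep -v brown; python3 -c "
from balls import *
balls()"
```

```text
n 64 tilt deg 46.20199 ctr [-55.3 -54.7] range [225.4 140.4] [270.6 178.2]
t 22.1 [488.8 301.6 213.5] h 0.001 F [ 0.1 -3.  -2.4] w 19.6 turn 0.000 then lin [  0.2   7.6 -10.5]
side [(14, [193.0, 172.0]), (28, [164.0, 186.0]), (16, [169.0, 195.0]), (68, [179.0, 228.0])]
scene [(10, [360.0, 166.0]), (9, [362.0, 169.0]), (9, [365.0, 173.0]), (32, [370.0, 177.0])]
wrist [(173, [290.0, 168.0]), (1436, [299.0, 208.0]), (11, [280.0, 247.0])]
```

The contact force is nearly gone but the tilt holds at 46°, because friction in the grip keeps it there. I can back away from the housing edge and let the balls run out.

>>> arm_command(
  series=[
    {"linear": [0, 0.004, 0], "turn": 0},
    {"linear": [0, 0.006, 0], "turn": 0},
    {"linear": [0, 0.006, 0], "turn": 0},
    {"linear": [0, 0, 0], "turn": 0},
    {"linear": [0, 0, 0], "turn": 0},
    {"linear": [0, 0, 0], "turn": 0},
    {"linear": [0, 0, 0], "turn": 0},
  ],
)

```text
t: 23.0
ee_pos: [488.9, 285.7, 213.5]
orientation: [-3.141, -0.001, -0.0]
ft_force: [-0.7, 0.3, -2.3]
width: 19.4
grasp_force: 30.0
```

```bash
python3 tilt.py|grep -v brown; python3 -c "
from balls import *
balls()
print(np.mean([ (img('side'),ctrl.get_obs()['ft_force'])[1] for i in range(4)],0))"
```

```text
n 67 tilt deg 45.231705 ctr [-54.1 -55.7] range [208.1 138.1] [257.1 177.5]
t 23.1 [488.8 285.8 213.5] h 0.001 F [ 0.4 -0.2 -1.9] w 19.4 turn 0.000 then lin [  0.2  -8.2 -10.5]
side [(29, [171.0, 183.0]), (30, [157.0, 194.0])]
scene [(98, [367.0, 188.0])]
wrist [(265, [265.0, 153.0])]
[ 0.00868283  0.23260039 -1.50304653]
```

```bash
cat > tb.py <<'E'
from h import *
np.set_printoptions(precision=1,suppress=True)
D={}
for n,(X,Y,W,H) in(('side',(100,130,160,120)),('scene',(320,120,100,100)),('wrist',(150,20,260,280))):
    d=img(n);D[n]=d;f=d['frame'][Y:Y+H,X:X+W];h=cv2.cvtColor(f,cv2.COLOR_BGR2HSV);m=cv2.inRange(h,(4,110,40),(14,215,210))
    k,l,s,c=cv2.connectedComponentsWithStats(m)
    for i in range(1,k):
        if s[i,4]>15: print(n,s[i].tolist(),(c[i]+[X,Y]).round(),'hsv',h[l==i].mean(0))
o,p,R=pose()
for P in((489,262,88),(489,275,50),(480,270,40),(500,235,110)): print(P,*[np.round(proj(D[n],P)) for n in D])
print(tri(D['scene'],(367,188),D['wrist'],(265,153)))
E
python3 tb.py
```

```text
side [34, 11, 40, 31, 460] [152. 157.] hsv [  5.9 121.2  73.5]
side [87, 29, 18, 13, 74] [196. 164.] hsv [  7.4 121.9  74.9]
side [68, 50, 9, 8, 36] [171. 183.] hsv [  7.2 117.4  72.4]
side [22, 53, 18, 17, 86] [130. 190.] hsv [  6.9 117.8  79.7]
side [53, 58, 6, 8, 20] [156. 192.] hsv [  6.7 116.4  75.1]
scene [56, 0, 8, 17, 44] [380. 127.] hsv [  7.8 136.   55.4]
scene [92, 0, 8, 8, 33] [417. 122.] hsv [ 13.4 143.  121.9]
scene [44, 7, 6, 19, 47] [367. 136.] hsv [  7.6 133.6  49.2]
scene [40, 63, 14, 12, 98] [367. 188.] hsv [ 12.7 147.7  99.2]
wrist [109, 119, 13, 28, 276] [264. 153.] hsv [ 11.6 129.1 106.7]
wrist [133, 248, 10, 16, 51] [288. 275.] hsv [ 11.1 119.   41.4]
wrist [135, 262, 10, 18, 68] [289. 292.] hsv [  9.2 126.   42.1]
wrist [69, 271, 7, 8, 16] [222. 295.] hsv [ 10.4 117.8  43.3]
(489, 262, 88) [179. 242.] [358. 180.] [282. 188.]
(489, 275, 50) [176. 256.] [361. 191.] [267. 177.]
(480, 270, 40) [180. 260.] [358. 192.] [271. 183.]
(500, 235, 110) [185. 227.] [350. 176.] [317. 183.]
(array([520. , 278.8,  79.9]), np.float64(2.0699540189484007))
```

One ball at about (520,279,80) looks pinned between the chute's end and the bin interior. I'll back off further.

>>> arm_command(
  series=[
    {"linear": [0, 0.005, -0.003], "turn": 0},
    {"linear": [0, 0.005, -0.003], "turn": 0},
    {"linear": [0, 0.005, -0.003], "turn": 0},
    {"linear": [0, 0, -0.005], "turn": 0},
    {"linear": [0, 0, 0], "turn": 0},
    {"linear": [0, 0, 0], "turn": 0},
    {"linear": [0, 0, 0], "turn": 0},
  ],
)

```text
t: 24.3
ee_pos: [488.8, 270.7, 227.4]
orientation: [3.142, 0.001, -0.0]
ft_force: [1.3, -0.2, -2.1]
width: 19.7
grasp_force: 30.0
```

```bash
python3 tilt.py|grep -v brown; python3 tb.py
```

```text
n 68 tilt deg 45.55613 ctr [-55.7 -54.6] range [192.9 152.9] [242.3 192.3]
t 24.4 [488.7 270.7 227.3] h 0.001 F [-0.3 -1.2 -0.9] w 19.5 turn 0.000 then lin [  0.3 -23.3   3.3]
side [40, 3, 40, 30, 442] [157. 149.] hsv [  5.9 121.8  73.5]
side [90, 22, 18, 12, 71] [200. 157.] hsv [  7.3 120.   78.8]
side [23, 39, 23, 22, 104] [135. 181.] hsv [  6.9 119.1  80.1]
side [73, 42, 7, 10, 29] [176. 175.] hsv [  7.1 119.   76.2]
side [58, 49, 11, 27, 82] [163. 190.] hsv [  7.6 116.4  79.2]
scene [39, 0, 6, 22, 54] [362. 131.] hsv [  6.4 131.5  50.3]
scene [52, 1, 6, 16, 29] [374. 128.] hsv [  7.3 131.4  57. ]
scene [92, 0, 8, 9, 34] [417. 122.] hsv [ 13.5 140.9 121.5]
scene [36, 62, 18, 13, 123] [365. 187.] hsv [ 12.6 148.9 101.5]
wrist [88, 115, 20, 30, 482] [247. 150.] hsv [ 11.5 135.5 111.9]
wrist [89, 151, 6, 7, 30] [241. 174.] hsv [ 12.2 117.8  91. ]
wrist [134, 250, 10, 18, 60] [288. 279.] hsv [ 10.2 117.7  41.4]
wrist [135, 269, 9, 11, 39] [288. 296.] hsv [  9.3 127.4  43. ]
wrist [68, 272, 8, 8, 26] [222. 296.] hsv [ 11.3 118.7  42.8]
(489, 262, 88) [179. 242.] [358. 180.] [265. 184.]
(489, 275, 50) [176. 256.] [361. 191.] [252. 174.]
(480, 270, 40) [180. 260.] [358. 192.] [257. 179.]
(500, 235, 110) [185. 227.] [350. 176.] [297. 179.]
(array([521.5, 270.2,  84.1]), np.float64(16.937073265071668))
```

The remaining ball stayed put while the basket moved, so it is in the bin, and the basket now looks empty. I'll raise it out and carry it over the deck in front of the shelf.

>>> arm_command(
  series=[
    {"linear": [0, 0, -0.025], "turn": 0},
    {"linear": [0, 0, -0.025], "turn": 0},
    {"linear": [0.004, 0.02, 0], "turn": 0},
    {"linear": [0.004, 0.03, 0], "turn": 0},
    {"linear": [0.004, 0.03, 0], "turn": 0},
    {"linear": [0.004, 0.03, 0], "turn": 0},
    {"linear": [0.004, 0.03, 0], "turn": 0},
    {"linear": [0.004, 0.03, 0], "turn": 0},
    {"linear": [0.004, 0.03, 0], "turn": 0},
    {"linear": [0.003, 0.03, 0], "turn": 0},
  ],
)

```text
t: 25.55
ee_pos: [520.1, 39.4, 277.5]
orientation: [-3.142, -0.001, -0.0]
ft_force: [1.0, 0.0, -1.7]
width: 19.7
grasp_force: 30.0
```

>>> arm_command(
  series=[
    {"linear": [0, 0, 0.03], "turn": 0},
    {"linear": [0, 0, 0.03], "turn": 0},
    {"linear": [0, 0, 0.03], "turn": 0},
    {"linear": [0, 0, 0.03], "turn": 0},
    {"linear": [0, 0, 0], "turn": 0},
    {"linear": [0, 0, 0], "turn": 0},
  ],
)

```text
t: 26.15
ee_pos: [520.0, 40.6, 157.6]
orientation: [3.142, 0.001, -0.002]
ft_force: [-0.5, 0.1, -1.3]
width: 19.5
grasp_force: 30.0
```

```bash
cat > chk.py <<'E'
from h import *
np.set_printoptions(precision=1,suppress=True)
to(520,40,130)
D={n:img(n) for n in('side','scene')}
for n,(X,Y,W,H) in(('side',(100,180,140,90)),('scene',(320,120,100,100))):
    d=D[n];f=d['frame'][Y:Y+H,X:X+W];h=cv2.cvtColor(f,cv2.COLOR_BGR2HSV);m=cv2.inRange(h,(4,110,30),(14,215,210))
    k,l,s,c=cv2.connectedComponentsWithStats(m)
    for i in range(1,k):
        if s[i,4]>12: print(n,s[i].tolist(),(c[i]+[X,Y]).round())
E
python3 chk.py; sed -i 's/^tilt();.*/if __name__=="__main__": tilt()/' tilt.py; python3 tilt.py | grep tilt
```

```text
t 26.1 [520.   40.6 157.6] h 0.001 F [-0.5  0.1 -1.3] w 19.5 turn 0.000 then lin [-0.   0.6 27.6]
side [132, 0, 7, 8, 38] [235. 183.]
scene [92, 0, 8, 8, 33] [417. 122.]
scene [36, 62, 18, 13, 121] [366. 187.]
n 42 tilt deg 42.92337 ctr [-56.1 -55.7] range [-37.3  84.9] [ 12.5 124. ]
```

>>> arm_command(
  series=[
    {"linear": [0, 0, 0.015], "turn": 0},
    {"linear": [0, 0, 0.012], "turn": 0},
    {"linear": [0, 0, 0.003], "turn": 0},
    {"linear": [0, 0, 0.002], "turn": 0},
    {"linear": [0, 0, 0], "turn": 0},
  ],
)

```text
t: 26.85
ee_pos: [520.1, 40.7, 125.6]
orientation: [-3.142, -0.001, -0.0]
ft_force: [-0.6, 0.0, -2.4]
width: 19.2
grasp_force: 30.0
```

>>> arm_command(
  series=[
    {"linear": [0, 0.006, 0], "turn": 0},
    {"linear": [0, 0.006, 0], "turn": 0},
    {"linear": [0, 0.006, 0], "turn": 0},
    {"linear": [0, 0, 0], "turn": 0},
  ],
)

```text
t: 27.25
ee_pos: [520.1, 21.7, 125.6]
orientation: [3.142, -0.0, 0.0]
ft_force: [0.2, -0.4, -1.3]
width: 19.6
grasp_force: 30.0
```

```bash
python3 tilt.py | grep tilt
```

```text
n 39 tilt deg 45.353363 ctr [-55.1 -55.3] range [-54.6  51.2] [-3.2 89.9]
```

>>> arm_command(
  series=[
    {"linear": [0, 0, 0.003], "turn": 0},
    {"linear": [0, 0, 0.003], "turn": 0},
    {"linear": [0, 0, 0], "turn": 0},
  ],
)

```text
t: 27.65
ee_pos: [522.4, 24.4, 122.6]
orientation: [-3.139, -0.0, -0.008]
ft_force: [-5.2, 8.4, 27.8]
width: 19.4
grasp_force: 30.0
```

>>> arm_command(
  series=[
    {"linear": [0, 0.006, 0], "turn": 0},
    {"linear": [0, 0.006, 0], "turn": 0},
    {"linear": [0, 0, 0], "turn": 0},
  ],
)

```text
t: 27.95
ee_pos: [523.4, 11.5, 123.8]
orientation: [-3.14, -0.001, -0.012]
ft_force: [-5.6, 5.9, 36.0]
width: 19.2
grasp_force: 30.0
```

```bash
python3 tilt.py | grep tilt
```

```text
n 43 tilt deg 40.16474 ctr [-54.8 -56.3] range [-70.5  49. ] [-10.6  88. ]
```

Deck friction is too low to right it quickly that way. Instead I'll ease the load, open the jaw a little so the bar leans on the -y finger, and walk the finger -y so the basket settles upright.

>>> arm_command(
  series=[
    {"linear": [0, 0, -0.002], "turn": 0},
    {"linear": [0, 0, -0.001], "turn": 0},
    {"linear": [0, 0, 0], "turn": 0},
  ],
)

```text
t: 28.35
ee_pos: [521.8, 11.1, 124.2]
orientation: [-3.141, -0.002, -0.007]
ft_force: [-0.2, 1.1, 11.8]
width: 19.3
grasp_force: 30.0
```

>>> arm_command(
  series=[
    {"linear": [0, 0, 0], "turn": 0},
    {"linear": [0, 0, 0], "turn": 0},
    {"linear": [0, 0, 0], "turn": 0},
  ],
  jaw=-0.3,
)

```text
t: 28.65
ee_pos: [520.0, 10.6, 122.4]
orientation: [3.142, 0.002, -0.0]
ft_force: [0.6, -0.6, -0.3]
width: 30.7
grasp_force: 0.2
```

```bash
python3 tilt.py | grep tilt; python3 -c "
from h import *
to(520,0,115)"
```

```text
n 43 tilt deg 37.07651 ctr [-56.5 -54.8] range [-75.2  49.2] [-15.  87.]
t 28.8 [519.9  10.6 122.3] h 0.001 F [ 0.  -0.5 -0. ] w 30.9 turn 0.000 then lin [ 0.1 10.6  7.3]
```

>>> arm_command(
  series=[
    {"linear": [0, 0.005, 0], "turn": 0},
    {"linear": [0, 0.006, 0], "turn": 0},
    {"linear": [0, 0.007, 0], "turn": 0},
    {"linear": [0, 0.007, 0], "turn": 0},
    {"linear": [0, 0.007, 0], "turn": 0},
    {"linear": [0, 0.007, 0.001], "turn": 0},
    {"linear": [0, 0.007, 0.001], "turn": 0},
    {"linear": [0, 0, 0], "turn": 0},
  ],
)

```text
t: 29.55
ee_pos: [520.0, -36.3, 120.3]
orientation: [3.142, -0.0, -0.0]
ft_force: [-0.1, -1.0, -0.6]
width: 30.8
grasp_force: 0.3
```

```bash
python3 tilt.py | grep tilt; python3 -c "
from h import *
from m2 import green
to(520,0,115)
green('side',img('side'),104)"
```

```text
n 58 tilt deg 1.427255 ctr [-21.7 -68.1] range [-99.7  35.3] [-7.2 74.8]
t 29.6 [520.  -35.6 120.4] h 0.000 F [ 0.4 -0.4 -0.6] w 31.2 turn 0.000 then lin [ -0.  -35.6   5.4]
side 94.0 [257.  178.8] [274.8 188.6] -> [547.7 -55.8 104. ] [476.1 -56.  104. ] [258 177] [274 190]
side 31.5 [269.9 218.1] [286.8 206. ] -> [390.4  51.5 104. ] [396.4 -19.  104. ] [267 204] [289 219]
```

```bash
cat > lt.py <<'E'
from h import *
np.set_printoptions(precision=1,suppress=True)
b=img('side');m=cv2.inRange(cv2.cvtColor(b['frame'],cv2.COLOR_BGR2HSV),(45,80,30),(80,255,255));m[:,:200]=0
k,l,s,c=cv2.connectedComponentsWithStats(m)
x=pose()[1][0]-78
for i in range(1,k):
    if s[i,4]<12: continue
    v,u=np.nonzero(l==i);P=np.array([(lambda o,r:o+r*(x-o[0])/r[0])(*ray(b,p,q)) for p,q in zip(u,v)])[:,1:]
    j=P[:,1].argmin();print(s[i].tolist(),'on loop plane: ymin',P[P[:,0].argmin()],'ymax',P[P[:,0].argmax()],'zmin',P[j])
to(520,-80,115)
E
python3 lt.py
```

```text
[258, 179, 17, 14, 118] on loop plane: ymin [-16.1 127.5] ymax [ 45.4 194.9] zmin [-16.1 127.5]
[265, 208, 23, 15, 63] on loop plane: ymin [-76.2  23.2] ymax [15.8 63.5] zmin [-63.4  22.6]
t 29.8 [520.1 -35.2 120.5] h 0.001 F [ 0.1  0.3 -0.4] w 30.8 turn 0.000 then lin [-0.1 44.8  5.5]
```

```bash
python3 - <<'E'
from h import *
b=img('side');np.set_printoptions(precision=1,suppress=True)
for th in(0,8,20):
  t=np.radians(th)
  for yb,zb in((-45,104),(-52,104),):
    P=[]
    for x in(-78,-47):
      for y in(-28,28):
        r=np.array([y,-76]);P.append(proj(b,(520+x,yb+r[0]*np.cos(t)+r[1]*np.sin(t),zb-r[0]*np.sin(t)+r[1]*np.cos(t)+(20 if th==20 else 10 if th==8 else 0))))
    P=np.array(P);E=np.array([proj(b,(520+x,yb,zb+(20 if th==20 else 10 if th==8 else 0))) for x in(-47,47)])
    print(th,yb,'loop bbox',P.min(0),P.max(0),'bar',E[0],E[1])
E
```

```text
0 -45 loop bbox [265.1 208.5] [286.4 221.3] bar [272.9 190.6] [249.8 177.6]
0 -52 loop bbox [266.8 207.6] [288.  220.2] bar [274.6 189.6] [251.5 176.7]
8 -45 loop bbox [267.8 203.1] [289.  217.7] bar [273.  187.6] [249.8 174.6]
8 -52 loop bbox [269.6 202.1] [290.7 216.7] bar [274.7 186.6] [251.5 173.8]
20 -45 loop bbox [272.  195.7] [292.7 213. ] bar [273.1 184.6] [249.8 171.7]
20 -52 loop bbox [273.7 194.8] [294.3 212. ] bar [274.9 183.6] [251.6 170.9]
```

The observed loop box matches an upright basket at y≈-47. I'll open, rise, and look down into the bin.

>>> arm_command(
  series=[
    {"linear": [0, 0, 0], "turn": 0},
    {"linear": [0, 0, 0], "turn": 0},
    {"linear": [0, 0, 0], "turn": 0},
    {"linear": [0, 0, 0], "turn": 0},
  ],
  jaw=0.3,
)

```text
t: 30.2
ee_pos: [520.1, -35.3, 120.5]
orientation: [-3.142, -0.001, -0.0]
ft_force: [0.7, -0.9, -0.0]
width: 56.7
grasp_force: 0.0
```

>>> arm_command(
  series=[
    {"linear": [0, 0, -0.02], "turn": 0},
    {"linear": [0, 0, -0.04], "turn": 0},
    {"linear": [0, 0, -0.04], "turn": 0},
    {"linear": [0, 0, -0.04], "turn": 0},
    {"linear": [0, 0, -0.04], "turn": 0},
    {"linear": [-0.015, -0.04, 0], "turn": 0},
    {"linear": [-0.015, -0.04, 0], "turn": 0},
    {"linear": [-0.015, -0.04, 0], "turn": 0},
    {"linear": [-0.015, -0.04, 0], "turn": 0},
    {"linear": [-0.015, -0.04, 0], "turn": 0},
  ],
)

```text
t: 31.2
ee_pos: [444.0, 165.9, 300.7]
orientation: [-3.141, -0.001, -0.001]
ft_force: [0.2, -0.3, 1.1]
width: 56.7
grasp_force: 0.0
```

>>> arm_command(
  series=[
    {"linear": [-0.015, -0.04, 0], "turn": 0},
    {"linear": [0, -0.02, 0], "turn": 0},
    {"linear": [0, 0, 0], "turn": 0},
    {"linear": [0, 0, 0], "turn": 0},
  ],
)

```text
t: 31.6
ee_pos: [429.7, 224.5, 300.3]
orientation: [3.141, 0.003, -0.0]
ft_force: [-0.2, 0.4, -0.5]
width: 57.1
grasp_force: 0.0
```

```bash
cat > fin.py <<'E'
from h import *
np.set_printoptions(precision=1,suppress=True)
to(430,225,300)
w=img('wrist');h=cv2.cvtColor(w['frame'],cv2.COLOR_BGR2HSV);m=cv2.inRange(h,(4,110,30),(14,215,210))
k,l,s,c=cv2.connectedComponentsWithStats(m)
for i in range(1,k):
    if s[i,4]>60: print('wrist',s[i].tolist(),c[i],onz(w,*c[i],45),h[l==i].mean(0))
g=cv2.GaussianBlur(cv2.cvtColor(w['frame'],cv2.COLOR_BGR2GRAY),(5,5),1)
cs=cv2.HoughCircles(g,3,1,15,param1=100,param2=18,minRadius=8,maxRadius=30)
if cs is not None:
    for x,y,r in cs[0]:
        if m[int(y),int(x)]: print('circle',x,y,r)
for P in((415,245,60),(563,245,60),(489,265,45)): print(P,np.round(proj(w,P)))
E
python3 fin.py; python3 lt.py
```

```text
t 31.6 [429.7 224.5 300.3] h 0.002 F [-0.2  0.4 -0.5] w 57.1 turn 0.000 then lin [ 0.3 -0.5  0.3]
wrist [192, 79, 31, 73, 1423] [206.3 114.9] [485.3 287.   45. ] [ 11.3 140.5 115.8]
wrist [151, 228, 52, 83, 1758] [175.5 274.5] [256.1 342.9  45. ] [  9.9 136.8  53.6]
wrist [308, 228, 52, 83, 1832] [335.7 274.4] [256.9 106.7  45. ] [ 10.1 148.8  55.6]
wrist [0, 276, 22, 35, 590] [  8.3 294.6] [220.7 597.5  45. ] [ 10.2 150.5  44.8]
wrist [489, 276, 23, 36, 398] [502.2 293.7] [ 224.1 -147.2   45. ] [  5.7 161.7  59.9]
wrist [0, 344, 26, 22, 261] [ 11.1 354.1] [107.6 620.   45. ] [  6.1 147.7  32.6]
wrist [160, 344, 20, 40, 474] [168.  359.2] [ 97.7 367.   45. ] [ 10.1 142.   43.6]
wrist [334, 344, 19, 39, 440] [344.1 358.7] [99.3 80.2 45. ] [  6.3 139.2  64.1]
wrist [483, 344, 29, 40, 548] [498.4 365.4] [  86.1 -174.6   45. ] [  4.9 164.3  57.6]
wrist [0, 364, 28, 18, 168] [ 13.  371.5] [ 71.2 625.4  45. ] [  5.8 151.6  32. ]
circle 210.5 139.5 13.2
circle 208.5 92.5 14.2
(415, 245, 60) [240. 173.]
(563, 245, 60) [238.  45.]
(489, 265, 45) [224. 112.]
[250, 176, 25, 17, 164] on loop plane: ymin [ 82.6 216.9] ymax [159.2 292.2] zmin [ 82.6 216.9]
[265, 208, 23, 15, 63] on loop plane: ymin [ 31.1 127.5] ymax [110. 162.] zmin [ 42.1 126.9]
t 31.7 [429.9 223.6 300.3] h -0.000 F [ 0.3 -0.7 -0.3] w 57.0 turn 0.000 then lin [ 90.1 303.6 185.3]
```

```bash
python3 - <<'E'
from h import *
np.set_printoptions(precision=1,suppress=True)
for n in('side','scene'):
    d=img(n);c=np.array([proj(d,(520+x,-47+y,z)) for x in(-45,45) for y in(-48,48) for z in(5,50)]);x0,y0=c.min(0).astype(int);x1,y1=c.max(0).astype(int)
    h=cv2.cvtColor(d['frame'][y0:y1,x0:x1],cv2.COLOR_BGR2HSV)
    m=cv2.inRange(h,(4,130,60),(13,215,150));k,l,s,q=cv2.connectedComponentsWithStats(m);print(n,(x0,y0,x1,y1),'brown blobs',[int(t) for t in s[1:,4] if t>6])
    o=cv2.inRange(cv2.cvtColor(d['frame'],cv2.COLOR_BGR2HSV),(5,180,90),(18,255,255));
    X,Y=np.array(proj(d,(424,-324,35))).astype(int);v,u=np.nonzero(o[Y-25:Y+25,X-25:X+25]);print('orange',u.mean()+X-25,v.mean()+Y-25,len(u))
E
```

```text
side (np.int64(238), np.int64(186), np.int64(283), np.int64(225)) brown blobs []
orange 342.8611111111111 178.66666666666666 36
scene (np.int64(231), np.int64(196), np.int64(270), np.int64(232)) brown blobs []
orange 150.7471264367816 198.7183908045977 174
```

```bash
python3 -c "
from workcell import ctrl
print(ctrl.close_job())"
```

```text
the job is handed in; nothing more can be done
None
```

I handed the job in at about 32 s. The hook is back upright on the coaster, the emptied basket stands upright in front of the shelf, and the camera shows what looks like all three balls in the bin. The stapler, jar and fan were not approached, and I did not re-measure them at the end.

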